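Turn the seasoning carousel to the wide jar

TASK

Turn the wooden seasoning carousel by pushing on its spokes with a fingertip until the wide, squat lidded jar stands squarely in line with the raised index block on the fixed foot, and leave it at rest there. Turn it gently, so that nothing on the tray slides out of its place or tips, and neither touch nor lift the jars and the glass.

Things in the scene. Friction and masses are not known exactly. Their poses are not given: they have to be found in the camera images.
- stand: fixed round foot of the carousel, wooden disc 380 mm across, top 12 mm above the table; origin on the table at the turning axis, z up. On its edge stands the index block, in the direction of the stand's own -x axis. It points roughly towards the robot (up to about 46 degrees either way).
- index (a point): top centre of the index block, a plain dark wooden block 38 mm long (radially), 20 mm wide, top 35 mm above the table, 168 mm from the turning axis, outside the tray; it stays below the spokes, which pass over it
- tray (a joint): angle of the turning tray with its spokes, rad, 0 at the start, growing anticlockwise seen from above; turns freely either way for more than a whole turn, with slight friction (about 1.5 N at a spoke's end turns it), and stops and stays where it is left
- hub (a point): point on the turning axis at the tray's floor, 22 mm above the table. The tray is a wooden disc 290 mm across, with a rim 5 mm thick whose top is 30 mm above the table. From the hub post (44 mm across, top 110 mm above the table) four straight spokes at right angles run out above the tray
- spoke_a (a point): outer end of spoke a (the first), at mid-height, 88 mm above the table and 205 mm from the axis; the four spokes are alike: level wooden bars 12 mm wide and 24 mm high (76 to 100 mm above the table), standing out 60 mm past the tray's edge. Near that end is the place to push sideways
- spoke_b (a point): outer end of spoke b (next anticlockwise from a), at mid-height, 88 mm above the table and 205 mm from the axis; the four spokes are alike: level wooden bars 12 mm wide and 24 mm high (76 to 100 mm above the table), standing out 60 mm past the tray's edge. Near that end is the place to push sideways
- spoke_c (a point): outer end of spoke c (next anticlockwise from b), at mid-height, 88 mm above the table and 205 mm from the axis; the four spokes are alike: level wooden bars 12 mm wide and 24 mm high (76 to 100 mm above the table), standing out 60 mm past the tray's edge. Near that end is the place to push sideways
- spoke_d (a point): outer end of spoke d (next anticlockwise from c), at mid-height, 88 mm above the table and 205 mm from the axis; the four spokes are alike: level wooden bars 12 mm wide and 24 mm high (76 to 100 mm above the table), standing out 60 mm past the tray's edge. Near that end is the place to push sideways
- squat_jar: the wide squat jar with a screw lid, clear walls: 69 mm across, 84 mm tall, the widest jar and the shortest thing on the tray; loose, about 85 mm from the axis, midway between two spokes. Which quarter varies. Origin at the centre of its underside, z up
- spice_jar_tall: slim spice jar with a dark lid, 44 mm across, 105 mm tall; loose in another quarter of the tray. Origin at the centre of its underside
- spice_jar_short: slim spice jar with a pale lid, 47 mm across, 98 mm tall; loose in another quarter. Origin at the centre of its underside
- glass: open tumbler without a lid, 75 mm across the mouth, 100 mm tall; loose in another quarter. Origin at the centre of its underside
- spokes: the hub post and four spokes as one part, fixed on the tray and turning with it; origin on the axis 14 mm above the table, x along spoke a, y along spoke b, z up
Not all that is in view belongs to the job. Leave any blue or purple look-alike of the spice_jar_tall alone.

How it is judged:
By the outcome, as a careful person would: the job done as asked, in the order asked, and still so for the second after the job is handed in, with the robot touching nothing.
It also fails if it takes over 72 s, if anything falls off the work surface, if the arm or the gripper's body presses on something with over 40 N, if the wrist force passes 120 N, or if a joint passes its speed limit or range.

ROBOT

A 6-joint arm with a two-finger parallel gripper is mounted at the origin on a cart in front of the work surface, level with it; the furniture and walls round the work are solid. World frame = base frame: x ahead of the robot, y to its left, z up, the work surface at z = 0. Lengths are in m, angles in rad, forces in N, time in s.
With the tool pointing down it reaches from about 0.35 to 0.875 m from the base axis. Payload 4.2 kg.
Tool frame: the origin (TCP) lies midway between the tips of the shut fingers; the grasp point (between the pads) lies 19 mm behind it (bot.hold_point_z is the distance from the TCP to the grasp point, in m); z points along the fingers, y is the line along which they close (so a half turn about z gives the same grasp; the last joint's range is limited). The gripper opens to 87 mm and grips with 3 to 60 N. Pads are 19 mm wide; open, the fingers measure 117 mm over their backs; the gripper's body (75 mm by 190 mm) begins 51 mm behind the grasp point.
Start: joints at [1.449, 0.385, 0.008, 0, -1.194, -0.259], TCP at [0.232, 0.58, 0.223] pointing down, gripper open.
Joint ranges: [-3.14, 3.14], [-1.21, 2.06], [-1.07, 1.41], [-3.16, 2.05], [-2.99, -0.16], [-3.1, 3.1]. Speed limits (rad/s): [2.79, 2.79, 3.14, 3.14, 3.14, 3.14].

INTERFACE

Orientations are given as a 3x3 rotation matrix whose columns are the frame's x, y, z axes.
In Python, from bench import bot gives the robot as it stands.
- The arm moves only by the tool jog_arm, never from a script. Its argument "targets" is a list of rows, each an object of numbers: "jaw": the closure, from 0 (fully open) to 1 (shut); "x", "y", "z": the shift along the tool's x, y, z normalised to -1 to 1, where 1 is 0.75 m; "ax", "ay", "az": the turn, a rotation vector about the tool's x, y, z normalised to -1 to 1, where 1 is 1.5 rad. A call has 1 to 8 rows; each row shifts and turns the commanded pose from where the row before left it, along the tool's axes as they then stand; what a row does not reach is not made up. A row lasts 1/12 s, in which the tool goes at most 41.7 mm and 7.16 degrees, less where a joint would pass 70% of its speed; a pose out of reach is approached as far as the arm can. A call with a number of a shift or a turn outside -1 to 1 is refused whole. A call with a gripper value outside its range is refused whole. The fingers move at their own pace and stop on an object; the grip force is fixed at half the most. Time passes only in rows, so rows that do not move let the fingers close. It gives the time, the measured TCP pose, the force, the opening and the grip force at its end, in the units of the state.
- bot.observe(): the state, without advancing time (a new reading comes with each control period).
- bot.snapshot(name): name is "side" or "top" or "wrist"; returns a dict with "frame" (420x560x3 uint8, red, green, blue), "z_map" (420x560 float32, m along the optical axis (not along the pixel's ray), 0 where there is no reading), "camera_matrix" (3x3 intrinsics, pixels), "dist_coeffs" ([k1, k2, p1, p2, k3] as OpenCV has them; the pictures are not rectified), "xyz" and "attitude" of the camera in the world. Camera axes: x right, y down, z forward; pixel columns grow to the right and rows downward; lengths in m; the calibration is good to about 2 mm. A picture is of the moment at which its call begins.
- bot.job_done(): hands the job in; it is judged then, once.
The state is a dict: "time": time; "joint_positions": joint angles; "qd": joint speeds; "effort": joint torques, N m; "ee_pos": TCP position; "tcp_rot": TCP orientation; "force": force on the tool from outside, world axes, zero at the start; "wrist_torque": the same for the moment, N m; "grip_width": finger opening in m; "grip_force": force on a finger pad.
Only numpy, scipy, OpenCV 4.12 (cv2) and the standard library are available. Lean on these libraries where they do the work, as an engineer would, in place of code of your own. Each camera call takes 0.05 s, during which the arm holds its last target. There are 200 camera calls.

## Working session

There is one attempt and no reset: what is moved stays moved. The work goes in short steps, Python scripts to look and compute and a tool call to move; the robot and the scene stay as the last step left them, time stands still between calls to the robot, and variables do not carry over. Pictures are saved under pics/ and viewed, at most 10 in all, crops included, and the job is handed in when it is done.

Besides the shell and the picture viewer there is one more tool, called after "Emit:" in YAML: its name, and indented under it one key for each argument. jog_arm: Moves the arm, as the interface text tells. Its arguments: {"type":"object","properties":{"targets":{"type":"array","items":{"type":"object","properties":{"jaw":{"type":"number"},"x":{"type":"number","minimum":-1,"maximum":1},"y":{"type":"number","minimum":-1,"maximum":1},"z":{"type":"number","minimum":-1,"maximum":1},"ax":{"type":"number","minimum":-1,"maximum":1},"ay":{"type":"number","minimum":-1,"maximum":1},"az":{"type":"number","minimum":-1,"maximum":1}}}}},"required":["targets"]}

```bash
mkdir -p pics; cat > h.py <<'E'
import numpy as np, cv2
from bench import bot
def snap(n,f):
    s=bot.snapshot(n); cv2.imwrite(f'pics/{f}.png',s['frame'][:,:,::-1]); np.savez(f'pics/{f}.npz',**s); return s
def ray(s,u,v):
    p=cv2.undistortPoints(np.array([[[u,v]]],float),s['camera_matrix'],s['dist_coeffs'])[0,0]
    return np.array(s['xyz']),np.array(s['attitude'])@np.array([p[0],p[1],1])
def atz(s,u,v,z):
    o,d=ray(s,u,v); return o+d*(z-o[2])/d[2]
def dep(s,u,v):
    o,d=ray(s,u,v); return o+d*s['z_map'][int(v),int(u)]
E
python3 - <<'E'
from h import *
a=snap('top','top1'); b=snap('side','side1')
for s in(a,b): print(s['xyz'],np.round(s['attitude'],3).tolist(),s['camera_matrix'][0])
o=bot.observe(); print(o['time'],o['ee_pos'],np.round(o['tcp_rot'],3).tolist(),o['force'])
E
```

```text
[0.47128122 0.03336466 1.19896148] [[0.004, -0.996, 0.084], [-1.0, -0.005, -0.003], [0.004, -0.084, -0.996]] [497.35598269   0.         280.51549693]
[ 0.43158119 -0.68459697  0.58699834] [[0.983, -0.105, 0.152], [-0.185, -0.566, 0.803], [0.002, -0.818, -0.576]] [403.15053098   0.         280.58584609]
0.1 [0.2320734  0.57973099 0.22154692] [[0.928, -0.372, -0.001], [-0.372, -0.928, -0.002], [0.0, 0.002, -1.0]] [-0.83553588  0.0226392   0.6417892 ]
```

View pics/top1.png

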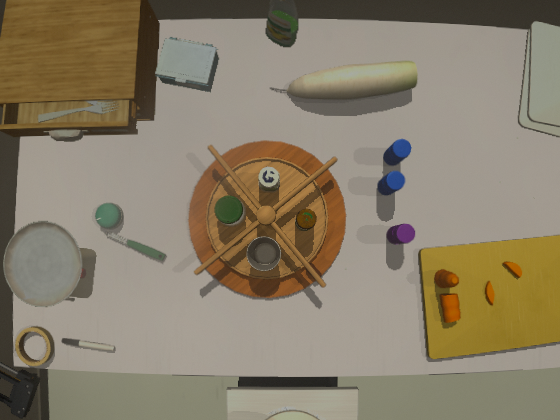

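View pics/side1.png

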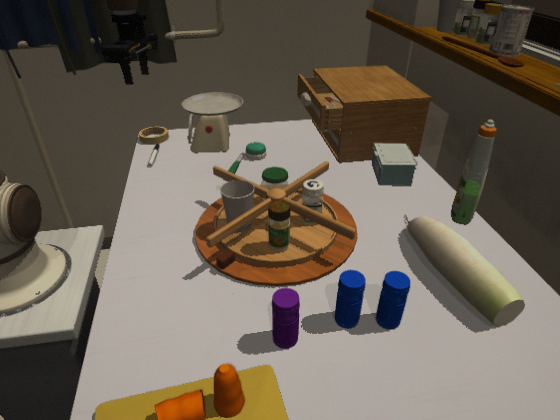

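```bash
python3 - <<'E'
from h import *
a=cv2.imread('pics/top1.png'); cv2.imwrite('pics/c1.png',cv2.resize(a[130:310,180:360],(800,800),interpolation=cv2.INTER_CUBIC)[200:800]) 
c=cv2.resize(a[135:305,175:360],None,fx=3.5,fy=3.5,interpolation=cv2.INTER_CUBIC); cv2.imwrite('pics/c1.png',c); print(c.shape)
b=cv2.imread('pics/side1.png'); cv2.imwrite('pics/c2.png',cv2.resize(b[160:280,190:365],None,fx=4.5,fy=4.5,interpolation=cv2.INTER_CUBIC))
E
```

```text
(595, 648, 3)
```

View pics/c1.png

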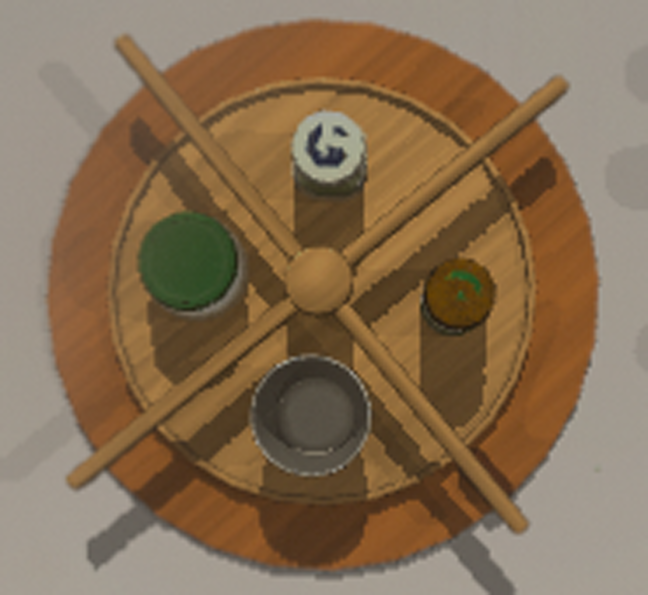

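View pics/c2.png

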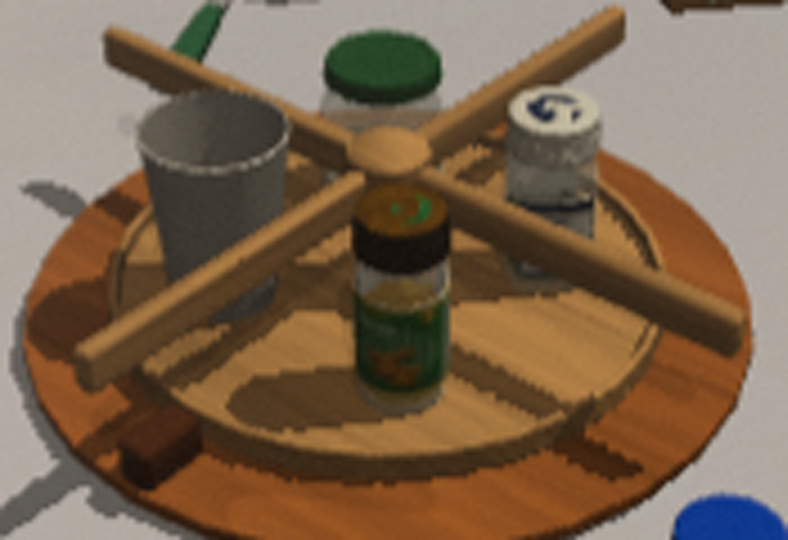

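```bash
python3 - <<'E'
from h import *
a=np.load('pics/top1.npz');b=np.load('pics/side1.npz')
T=lambda x,y,z:atz(a,175+(x+.5)/3.5-.5,135+(y+.5)/3.5-.5,z)
S=lambda x,y,z:atz(b,190+(x+.5)/4.5-.5,160+(y+.5)/4.5-.5,z)
E=[T(*p,.1) for p in[(121,41),(563,84),(73,482),(520,526)]]
def line(p,q,r,s):
    t=np.linalg.solve(np.c_[(q-p)[:2],-(s-r)[:2]],(r-p)[:2]); return p[:2]+t[0]*(q-p)[:2]
hub=line(E[0],E[3],E[1],E[2]); print('hub',hub,T(319,280,.11)[:2])
def pol(n,p,h=hub):
    d=p[:2]-h; print(n,np.round(p[:2],4),'r',round(np.hypot(*d),4),'az',round(np.degrees(np.arctan2(d[1],d[0])),2))
for i,e in enumerate(E): pol(f'sp{i}',e)
# stand circle top z .012
P=np.array([T(*p,.012)[:2] for p in[(50,290),(598,290),(320,20),(322,574),(120,470),(530,105)]])
A=np.c_[2*P,np.ones(len(P))];s=np.linalg.lstsq(A,(P**2).sum(1),rcond=None)[0];print('stand',s[:2],np.sqrt(s[2]+s[:2]@s[:2]))
pol('squat',T(188,260,.084)); pol('glass',T(311,415,.1)); pol('tall',T(460,292,.105)); pol('short',T(328,147,.098))
pol('sidehub',S(389,148,.11)); pol('squatS',S(383,57,.084))
for n,p in dict(c=(163,435),i1=(160,407),i2=(202,425),o2=(157,463),o1=(121,447)).items(): pol('idx '+n,S(*p,.035))
E
```

```text
hub [0.56038923 0.06255211] [0.56084714 0.06227133]
sp0 [0.7157 0.1915] r 0.2019 az 39.7
sp1 [ 0.6887 -0.0932] r 0.2018 az -50.51
sp2 [0.4329 0.2173] r 0.2004 az 129.49
sp3 [ 0.407  -0.0648] r 0.1994 az -140.3
stand [0.56125078 0.05988381] 0.18922411138809173
squat [0.5755 0.1475] r 0.0863 az 79.9
glass [0.4763 0.067 ] r 0.0842 az 176.95
tall [ 0.5541 -0.0265] r 0.0893 az -94.05
short [0.6472 0.0574] r 0.0869 az -3.37
sidehub [0.5608 0.052 ] r 0.0106 az -88.0
squatS [0.5811 0.1856] r 0.1247 az 80.45
idx c [ 0.437  -0.0527] r 0.1688 az -136.95
idx i1 [ 0.4371 -0.0329] r 0.1559 az -142.25
idx i2 [ 0.4552 -0.049 ] r 0.1534 az -133.32
idx o2 [ 0.4329 -0.0711] r 0.1846 az -133.65
idx o1 [ 0.4177 -0.0574] r 0.1864 az -139.94
```

```bash
python3 - <<'E'
from h import *
a=np.load('pics/top1.npz');b=np.load('pics/side1.npz')
T=lambda x,y,z:atz(a,175+(x+.5)/3.5-.5,135+(y+.5)/3.5-.5,z)
S=lambda x,y,z:atz(b,190+(x+.5)/4.5-.5,160+(y+.5)/4.5-.5,z)
def line(p,q,r,s):
    t=np.linalg.solve(np.c_[(q-p)[:2],-(s-r)[:2]],(r-p)[:2]); return p[:2]+t[0]*(q-p)[:2]
def pol(n,p,h):
    d=p[:2]-h; print(n,np.round(p[:2],4),'r',round(np.hypot(*d),4),'az',round(np.degrees(np.arctan2(d[1],d[0])),2))
E=[S(*p,.1) for p in[(617,8),(738,322),(115,30),(85,357)]]
hs=line(E[0],E[3],E[1],E[2]); print('hubS',hs)
for i,e in enumerate(E): pol(f'sp{i}',e,hs)
ht=np.array([.5605,.0620])
pol('squat',T(188,260,.106),ht); pol('glass',T(311,415,.122),ht); pol('tall',T(460,292,.127),ht); pol('short',T(328,147,.120),ht)
pol('squatS',S(383,57,.106),hs);pol('tallS',S(402,207,.127),hs);pol('shortS',S(554,112,.12),hs)
pol('idx',S(160,436,.035),hs);pol('idx',S(160,436,.035),ht)
E
```

```text
hubS [0.56148102 0.05846366]
sp0 [0.7162 0.1889] r 0.2023 az 40.13
sp1 [ 0.6883 -0.0989] r 0.2022 az -51.13
sp2 [0.4356 0.2147] r 0.2007 az 128.87
sp3 [ 0.4075 -0.0713] r 0.2013 az -139.87
squat [0.5735 0.1452] r 0.0843 az 81.15
glass [0.4762 0.0664] r 0.0844 az 177.04
tall [ 0.5524 -0.0253] r 0.0877 az -95.29
short [0.6437 0.057 ] r 0.0833 az -3.46
squatS [0.5745 0.1475] r 0.09 az 81.66
tallS [ 0.5532 -0.0238] r 0.0826 az -95.72
shortS [0.6439 0.0542] r 0.0825 az -2.95
idx [ 0.4356 -0.0531] r 0.1682 az -138.44
idx [ 0.4356 -0.0531] r 0.1699 az -137.32
```

Emit:
jog_arm:
  targets:
    - {"az": -0.0635, "jaw": 1}
    - {"az": -0.0635, "x": 0.02, "jaw": 1}
    - {"az": -0.0635, "jaw": 1}
    - {"az": -0.0635, "jaw": 1}
    - {"x": 0.04, "y": 0.05, "jaw": 1}
    - {"x": 0.04, "y": 0.05, "jaw": 1}
    - {"x": 0.04, "y": 0.05, "jaw": 1}
    - {"x": 0.04, "y": 0.05, "jaw": 1}

```text
schema error: expected keys jaw, x, y, z, ax, ay, az
```

Emit:
jog_arm:
  targets:
    - {"x": 0, "y": 0, "z": 0, "ax": 0, "ay": 0, "az": -0.0635, "jaw": 1}
    - {"x": 0, "y": 0, "z": 0, "ax": 0, "ay": 0, "az": -0.0635, "jaw": 1}
    - {"x": 0, "y": 0, "z": 0, "ax": 0, "ay": 0, "az": -0.0635, "jaw": 1}
    - {"x": 0, "y": 0, "z": 0, "ax": 0, "ay": 0, "az": -0.0635, "jaw": 1}
    - {"x": 0.03, "y": 0.042, "z": 0, "ax": 0, "ay": 0, "az": 0, "jaw": 1}
    - {"x": 0.03, "y": 0.042, "z": 0, "ax": 0, "ay": 0, "az": 0, "jaw": 1}
    - {"x": 0.03, "y": 0.042, "z": 0, "ax": 0, "ay": 0, "az": 0, "jaw": 1}
    - {"x": 0.03, "y": 0.042, "z": 0, "ax": 0, "ay": 0, "az": 0, "jaw": 1}

```text
time: 0.77
ee_pos: [0.3226, 0.4526, 0.2219]
tcp_rot: [[1.0, 0.001, -0.001], [0.001, -1.0, -0.001], [-0.001, 0.001, -1.0]]
force: [1.3, 0.3, 0.2]
grip_width: 0.0416
grip_force: 0.0
```

Emit:
jog_arm:
  targets:
    - {"x": 0.031, "y": 0.0437, "z": 0, "ax": 0, "ay": 0, "az": 0, "jaw": 1}
    - {"x": 0.031, "y": 0.0437, "z": 0, "ax": 0, "ay": 0, "az": 0, "jaw": 1}
    - {"x": 0.031, "y": 0.0437, "z": 0, "ax": 0, "ay": 0, "az": 0, "jaw": 1}
    - {"x": 0.031, "y": 0.0437, "z": 0, "ax": 0, "ay": 0, "az": 0, "jaw": 1}
    - {"x": 0.031, "y": 0.0437, "z": 0, "ax": 0, "ay": 0, "az": 0, "jaw": 1}
    - {"x": 0.031, "y": 0.0437, "z": 0, "ax": 0, "ay": 0, "az": 0, "jaw": 1}
    - {"x": 0.031, "y": 0.0437, "z": 0, "ax": 0, "ay": 0, "az": 0, "jaw": 1}
    - {"x": 0, "y": 0, "z": 0.02, "ax": 0, "ay": 0, "az": 0, "jaw": 1}

```text
time: 1.43
ee_pos: [0.4891, 0.2209, 0.2098]
tcp_rot: [[1.0, -0.006, 0.005], [-0.006, -1.0, 0.002], [0.005, -0.002, -1.0]]
force: [0.6, 1.4, 0.7]
grip_width: 0.0008
grip_force: 0.0
```

```bash
python3 - <<'E'
from h import *
snap('wrist','w1'); o=bot.observe(); print(o['time'],o['ee_pos'],o['grip_width'])
E
```

```text
1.4833 [0.48541633 0.22142978 0.20481842] 0.00039514503737758585
```

View pics/w1.png

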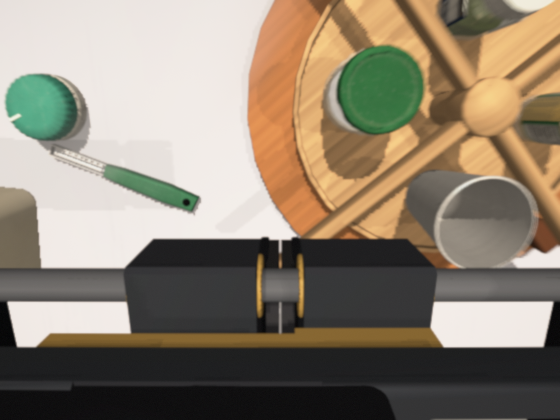

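Emit:
jog_arm:
  targets:
    - {"x": 0, "y": 0, "z": 0.043, "ax": 0, "ay": 0, "az": 0, "jaw": 1}
    - {"x": 0, "y": 0, "z": 0.043, "ax": 0, "ay": 0, "az": 0, "jaw": 1}
    - {"x": 0, "y": 0, "z": 0.043, "ax": 0, "ay": 0, "az": 0, "jaw": 1}
    - {"x": 0, "y": 0, "z": 0.043, "ax": 0, "ay": 0, "az": 0, "jaw": 1}
    - {"x": 0, "y": 0, "z": 0, "ax": 0, "ay": 0, "az": 0, "jaw": 1}

```text
time: 1.9
ee_pos: [0.4804, 0.2223, 0.0724]
tcp_rot: [[1.0, -0.001, -0.012], [-0.001, -1.0, -0.008], [-0.012, 0.008, -1.0]]
force: [-0.9, -0.7, -0.2]
grip_width: 0.0004
grip_force: 0.0
```

```bash
python3 - <<'E'
from h import *
o=bot.observe(); print(o['time'],o['ee_pos'],o['force'],np.round(o['tcp_rot'],3).tolist())
st=[3,1.2,1.2,1.2,1.2,1.2,1.5,2, 2.5,3,3.5]+[4]*27+[3,2,1.5,1]
c=np.array([.561,.060]); p=np.array(o['ee_pos'][:2]); th=115.
for i,s in enumerate(st):
    th+=s; q=c+.18*np.array([np.cos(np.radians(th)),np.sin(np.radians(th))]); d=(q-p)/.75; p=q
    print(i//8,th,round(d[0],4),round(-d[1],4))
E
```

```text
1.9 [0.48041243 0.22227596 0.0724123 ] [-0.8517227  -0.68932525 -0.19464836] [[1.0, -0.001, -0.012], [-0.001, -1.0, -0.008], [-0.012, 0.008, -1.0]]
0 118.0 -0.0052 0.0045
0 119.2 -0.0044 0.0024
0 120.4 -0.0044 0.0025
0 121.60000000000001 -0.0043 0.0026
0 122.80000000000001 -0.0043 0.0027
0 124.00000000000001 -0.0042 0.0028
0 125.50000000000001 -0.0052 0.0036
0 127.50000000000001 -0.0067 0.005
1 130.0 -0.0082 0.0066
1 133.0 -0.0094 0.0083
1 136.5 -0.0104 0.0103
1 140.5 -0.0111 0.0125
1 144.5 -0.0102 0.0133
1 148.5 -0.0092 0.014
1 152.5 -0.0082 0.0146
1 156.5 -0.0072 0.0151
2 160.5 -0.0061 0.0156
2 164.5 -0.005 0.016
2 168.5 -0.0039 0.0163
2 172.5 -0.0028 0.0165
2 176.5 -0.0016 0.0167
2 180.5 -0.0004 0.0167
2 184.5 0.0007 0.0167
2 188.5 0.0019 0.0166
3 192.5 0.0031 0.0165
3 196.5 0.0042 0.0162
3 200.5 0.0053 0.0159
3 204.5 0.0064 0.0155
3 208.5 0.0075 0.015
3 212.5 0.0085 0.0144
3 216.5 0.0095 0.0138
3 220.5 0.0104 0.0131
4 224.5 0.0113 0.0124
4 228.5 0.0122 0.0115
4 232.5 0.0129 0.0107
4 236.5 0.0136 0.0097
4 240.5 0.0143 0.0088
4 244.5 0.0149 0.0077
4 247.5 0.0115 0.0051
4 249.5 0.0078 0.0031
5 251.0 0.0059 0.0021
5 252.0 0.004 0.0013
```

Emit:
jog_arm:
  targets:
    - {"x": -0.0115, "y": 0.0045, "z": 0, "ax": 0, "ay": 0, "az": 0, "jaw": 1}
    - {"x": -0.0044, "y": 0.0024, "z": 0, "ax": 0, "ay": 0, "az": 0, "jaw": 1}
    - {"x": -0.0044, "y": 0.0025, "z": 0, "ax": 0, "ay": 0, "az": 0, "jaw": 1}
    - {"x": -0.0043, "y": 0.0026, "z": 0, "ax": 0, "ay": 0, "az": 0, "jaw": 1}
    - {"x": -0.0043, "y": 0.0027, "z": 0, "ax": 0, "ay": 0, "az": 0, "jaw": 1}
    - {"x": -0.0042, "y": 0.0028, "z": 0, "ax": 0, "ay": 0, "az": 0, "jaw": 1}
    - {"x": -0.0052, "y": 0.0036, "z": 0, "ax": 0, "ay": 0, "az": 0, "jaw": 1}
    - {"x": -0.0067, "y": 0.005, "z": 0, "ax": 0, "ay": 0, "az": 0, "jaw": 1}

```text
time: 2.57
ee_pos: [0.4521, 0.2058, 0.0794]
tcp_rot: [[1.0, 0.001, 0.003], [0.001, -1.0, 0.002], [0.003, -0.002, -1.0]]
force: [2.0, 1.0, 0.1]
grip_width: 0.0
grip_force: 0.8
```

Emit:
jog_arm:
  targets:
    - {"x": -0.0082, "y": 0.0066, "z": 0.002, "ax": 0, "ay": 0, "az": 0, "jaw": 1}
    - {"x": -0.0094, "y": 0.0083, "z": 0.002, "ax": 0, "ay": 0, "az": 0, "jaw": 1}
    - {"x": -0.0104, "y": 0.0103, "z": 0.002, "ax": 0, "ay": 0, "az": 0, "jaw": 1}
    - {"x": -0.0111, "y": 0.0125, "z": 0, "ax": 0, "ay": 0, "az": 0, "jaw": 1}
    - {"x": -0.0102, "y": 0.0133, "z": 0, "ax": 0, "ay": 0, "az": 0, "jaw": 1}
    - {"x": -0.0092, "y": 0.014, "z": 0, "ax": 0, "ay": 0, "az": 0, "jaw": 1}
    - {"x": -0.0082, "y": 0.0146, "z": 0, "ax": 0, "ay": 0, "az": 0, "jaw": 1}
    - {"x": -0.0072, "y": 0.0151, "z": 0, "ax": 0, "ay": 0, "az": 0, "jaw": 1}

```text
time: 3.23
ee_pos: [0.3951, 0.1332, 0.074]
tcp_rot: [[1.0, 0.0, -0.0], [0.0, -1.0, 0.0], [-0.0, -0.0, -1.0]]
force: [1.0, 0.8, 0.3]
grip_width: 0.0005
grip_force: 0.8
```

```bash
python3 - <<'E'
from h import *
snap('side','side2');o=bot.observe(); print(o['time'],o['ee_pos'],o['force'])
E
```

```text
3.2833 [0.39292442 0.13085798 0.07354064] [-1.58001897 -1.22213521 -0.5743542 ]
```

View pics/side2.png

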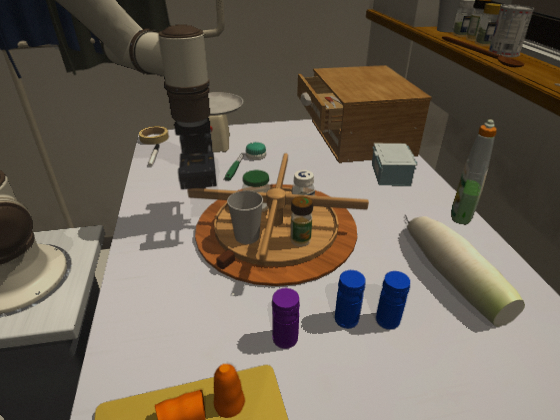

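Emit:
jog_arm:
  targets:
    - {"x": -0.0022, "y": 0.0052, "z": 0, "ax": 0, "ay": 0, "az": 0, "jaw": 1}
    - {"x": -0.0039, "y": 0.0104, "z": 0, "ax": 0, "ay": 0, "az": 0, "jaw": 1}
    - {"x": -0.005, "y": 0.016, "z": 0, "ax": 0, "ay": 0, "az": 0, "jaw": 1}
    - {"x": -0.0039, "y": 0.0163, "z": 0, "ax": 0, "ay": 0, "az": 0, "jaw": 1}
    - {"x": -0.0028, "y": 0.0165, "z": 0, "ax": 0, "ay": 0, "az": 0, "jaw": 1}
    - {"x": -0.0016, "y": 0.0167, "z": 0, "ax": 0, "ay": 0, "az": 0, "jaw": 1}
    - {"x": -0.0004, "y": 0.0167, "z": 0, "ax": 0, "ay": 0, "az": 0, "jaw": 1}
    - {"x": 0.0007, "y": 0.0167, "z": 0, "ax": 0, "ay": 0, "az": 0, "jaw": 1}

```text
time: 3.95
ee_pos: [0.3815, 0.0471, 0.0742]
tcp_rot: [[1.0, 0.0, 0.001], [0.0, -1.0, 0.0], [0.001, -0.0, -1.0]]
force: [1.2, 2.5, 0.7]
grip_width: 0.0003
grip_force: 0.8
```

Emit:
jog_arm:
  targets:
    - {"x": 0.0019, "y": 0.0166, "z": 0, "ax": 0, "ay": 0, "az": 0, "jaw": 1}
    - {"x": 0.0031, "y": 0.0165, "z": 0, "ax": 0, "ay": 0, "az": 0, "jaw": 1}
    - {"x": 0.0042, "y": 0.0162, "z": 0, "ax": 0, "ay": 0, "az": 0, "jaw": 1}
    - {"x": 0.0053, "y": 0.0159, "z": 0, "ax": 0, "ay": 0, "az": 0, "jaw": 1}
    - {"x": 0.0064, "y": 0.0155, "z": 0, "ax": 0, "ay": 0, "az": 0, "jaw": 1}
    - {"x": 0.0075, "y": 0.015, "z": 0, "ax": 0, "ay": 0, "az": 0, "jaw": 1}
    - {"x": 0.0085, "y": 0.0144, "z": 0, "ax": 0, "ay": 0, "az": 0, "jaw": 1}
    - {"x": 0.0095, "y": 0.0138, "z": 0, "ax": 0, "ay": 0, "az": 0, "jaw": 1}

```text
time: 4.62
ee_pos: [0.4152, -0.0461, 0.0738]
tcp_rot: [[1.0, -0.001, -0.002], [-0.001, -1.0, -0.0], [-0.002, 0.0, -1.0]]
force: [-0.2, 2.0, -0.2]
grip_width: 0.0009
grip_force: 0.8
```

Emit:
jog_arm:
  targets:
    - {"x": 0.0104, "y": 0.0131, "z": 0, "ax": 0, "ay": 0, "az": 0, "jaw": 1}
    - {"x": 0.0113, "y": 0.0124, "z": 0, "ax": 0, "ay": 0, "az": 0, "jaw": 1}
    - {"x": 0.0122, "y": 0.0115, "z": 0, "ax": 0, "ay": 0, "az": 0, "jaw": 1}
    - {"x": 0.0129, "y": 0.0107, "z": 0, "ax": 0, "ay": 0, "az": 0, "jaw": 1}
    - {"x": 0.0136, "y": 0.0097, "z": 0, "ax": 0, "ay": 0, "az": 0, "jaw": 1}
    - {"x": 0.0107, "y": 0.0066, "z": 0, "ax": 0, "ay": 0, "az": 0, "jaw": 1}
    - {"x": 0.0075, "y": 0.0042, "z": 0, "ax": 0, "ay": 0, "az": 0, "jaw": 1}
    - {"x": 0.0038, "y": 0.002, "z": 0, "ax": 0, "ay": 0, "az": 0, "jaw": 1}

```text
time: 5.28
ee_pos: [0.4776, -0.0981, 0.0736]
tcp_rot: [[1.0, -0.001, -0.002], [-0.001, -1.0, -0.0], [-0.002, 0.0, -1.0]]
force: [-1.4, 0.5, -0.8]
grip_width: 0.0004
grip_force: 0.7
```

```bash
python3 - <<'E'
from h import *
s=snap('top','top2');o=bot.observe(); print(o['time'],o['ee_pos'],o['force'])
a=s['frame'][:,:,::-1]; cv2.imwrite('pics/c3.png',cv2.resize(a[135:305,175:360],None,fx=3.5,fy=3.5,interpolation=cv2.INTER_CUBIC))
E
```

```text
5.3333 [ 0.47801918 -0.09798064  0.07363059] [ 0.12952071 -0.74233939 -0.22022512]
```

View pics/c3.png

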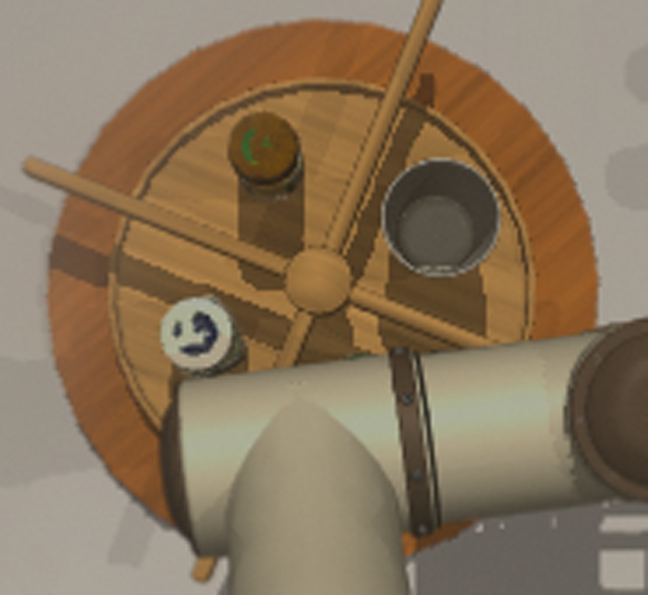

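```bash
python3 - <<'E'
from h import *
a=np.load('pics/top2.npz')
T=lambda x,y,z:atz(a,175+(x+.5)/3.5-.5,135+(y+.5)/3.5-.5,z)
h=np.array([.5608,.0612])
for n,p,o in[('spoke',(28,164,.1),-50.5),('tall',(265,141,.127),-95.3),('short',(197,331,.12),-3.4),('glass',(441,217,.122),177)]:
    d=T(*p)[:2]-h; az=np.degrees(np.arctan2(d[1],d[0])); print(n,np.hypot(*d),az,(az-o)%360)
E
```

```text
spoke 0.20292824724955877 68.4196812601864 118.9196812601864
tall 0.09223526273797238 22.233017017880556 117.53301701788055
short 0.08322685820961527 113.30297252233443 116.70297252233443
glass 0.08441687450821425 -62.64055592961414 120.35944407038585
```

Emit:
jog_arm:
  targets:
    - {"x": 0.0045, "y": 0.0023, "z": 0, "ax": 0, "ay": 0, "az": 0, "jaw": 1}
    - {"x": 0.0076, "y": 0.0036, "z": 0, "ax": 0, "ay": 0, "az": 0, "jaw": 1}
    - {"x": 0.0116, "y": 0.0049, "z": 0, "ax": 0, "ay": 0, "az": 0, "jaw": 1}
    - {"x": 0.0118, "y": 0.0043, "z": 0, "ax": 0, "ay": 0, "az": 0, "jaw": 1}
    - {"x": 0.012, "y": 0.0037, "z": 0, "ax": 0, "ay": 0, "az": 0, "jaw": 1}
    - {"x": 0.0122, "y": 0.003, "z": 0, "ax": 0, "ay": 0, "az": 0, "jaw": 1}
    - {"x": 0.0082, "y": 0.0017, "z": 0, "ax": 0, "ay": 0, "az": 0, "jaw": 1}
    - {"x": 0.005, "y": 0.0009, "z": 0, "ax": 0, "ay": 0, "az": 0, "jaw": 1}

```text
time: 6.0
ee_pos: [0.5342, -0.1158, 0.074]
tcp_rot: [[1.0, 0.0, 0.001], [0.0, -1.0, -0.0], [0.001, 0.0, -1.0]]
force: [-0.9, 1.4, -0.2]
grip_width: 0.0005
grip_force: 0.7
```

Emit:
jog_arm:
  targets:
    - {"x": 0, "y": 0, "z": 0, "ax": 0, "ay": 0, "az": 0, "jaw": 1}
    - {"x": -0.02, "y": -0.003, "z": 0, "ax": 0, "ay": 0, "az": 0, "jaw": 1}
    - {"x": 0, "y": 0, "z": -0.055, "ax": 0, "ay": 0, "az": 0, "jaw": 1}
    - {"x": 0, "y": 0, "z": -0.055, "ax": 0, "ay": 0, "az": 0, "jaw": 1}
    - {"x": 0, "y": 0, "z": -0.055, "ax": 0, "ay": 0, "az": 0, "jaw": 1}
    - {"x": 0, "y": 0, "z": -0.055, "ax": 0, "ay": 0, "az": 0, "jaw": 1}
    - {"x": -0.025, "y": -0.04, "z": -0.025, "ax": 0, "ay": 0, "az": 0, "jaw": 1}
    - {"x": -0.025, "y": -0.04, "z": -0.025, "ax": 0, "ay": 0, "az": 0, "jaw": 1}

```text
time: 6.67
ee_pos: [0.481, -0.0534, 0.279]
tcp_rot: [[1.0, -0.003, 0.004], [-0.003, -1.0, 0.0], [0.004, -0.0, -1.0]]
force: [-0.2, 1.6, -0.6]
grip_width: 0.0005
grip_force: 0.0
```

Emit:
jog_arm:
  targets:
    - {"x": -0.03, "y": -0.035, "z": -0.02, "ax": 0, "ay": 0, "az": 0, "jaw": 1}
    - {"x": -0.03, "y": -0.03, "z": -0.02, "ax": 0, "ay": 0, "az": 0, "jaw": 1}
    - {"x": -0.03, "y": -0.03, "z": 0, "ax": 0, "ay": 0, "az": 0, "jaw": 1}
    - {"x": -0.02, "y": 0, "z": 0, "ax": 0, "ay": 0, "az": 0, "jaw": 1}
    - {"x": 0, "y": 0, "z": 0, "ax": 0, "ay": 0, "az": 0, "jaw": 1}
    - {"x": 0, "y": 0, "z": 0, "ax": 0, "ay": 0, "az": 0, "jaw": 1}

```text
time: 7.17
ee_pos: [0.3977, 0.0182, 0.3073]
tcp_rot: [[1.0, 0.002, 0.003], [0.002, -1.0, 0.001], [0.003, -0.001, -1.0]]
force: [0.3, 0.1, 0.1]
grip_width: 0.0006
grip_force: 0.0
```

```bash
python3 - <<'E'
from h import *
s=snap('wrist','w2');o=bot.observe(); print(o['time'],o['ee_pos'],o['force'],s['xyz'],np.round(s['attitude'],3).tolist())
a=s['frame'][:,:,::-1]; cv2.imwrite('pics/w2b.png',cv2.resize(a[:,:],None,fx=1.42,fy=1.42,interpolation=cv2.INTER_CUBIC))
E
```

```text
7.2167 [0.39820112 0.01797446 0.30695889] [0.3497712  0.19073407 0.29879136] [0.46662198 0.01700108 0.46916494] [[0.002, -0.967, -0.254], [-1.0, -0.002, -0.0], [-0.0, 0.254, -0.967]]
```

View pics/w2b.png

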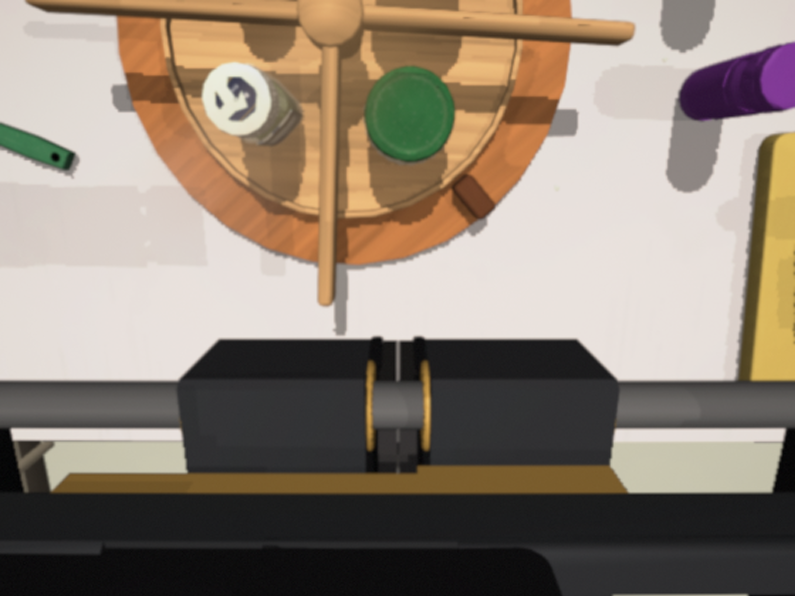

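```bash
python3 - <<'E'
from h import *
from scipy.optimize import least_squares
s=np.load('pics/w2.npz'); im=s['frame'][:,:,::-1].copy()
cv2.imwrite('pics/c4.png',cv2.resize(im[40:160,235:375],None,fx=5,fy=5,interpolation=cv2.INTER_CUBIC))
hsv=cv2.cvtColor(im,cv2.COLOR_BGR2HSV); m=((hsv[:,:,1]>110)&(hsv[:,:,0]<25)).astype(np.uint8)
P=[]
for th in np.radians(np.arange(-150,-60,2)):   # march in from outside at z=.012
    for r in np.arange(.21,.17,-.0005):
        w=np.array([.5608+r*np.cos(th),.0605+r*np.sin(th),.012]); R=s['attitude']
        uv=cv2.projectPoints(w[None],cv2.Rodrigues(R.T)[0],-R.T@s['xyz'],s['camera_matrix'],s['dist_coeffs'])[0][0,0]
        u,v=np.round(uv).astype(int)
        if not(0<=u<560 and 0<=v<235): break
        if m[v,u]: P.append(w[:2]); break
for th in np.radians(np.arange(140,230,2)):
    for r in np.arange(.21,.17,-.0005):
        w=np.array([.5608+r*np.cos(th),.0605+r*np.sin(th),.012]); R=s['attitude']
        uv=cv2.projectPoints(w[None],cv2.Rodrigues(R.T)[0],-R.T@s['xyz'],s['camera_matrix'],s['dist_coeffs'])[0][0,0]
        u,v=np.round(uv).astype(int)
        if not(0<=u<560 and 0<=v<235): break
        if m[v,u]: P.append(w[:2]); break
P=np.array(P); f=least_squares(lambda q:np.hypot(*(P-q[:2]).T)-q[2],[.56,.06,.19],loss='soft_l1',f_scale=.001)
print(len(P),f.x,np.abs(f.fun).mean())
f2=least_squares(lambda q:np.hypot(*(P-q[:2]).T)-.19,[.56,.06],loss='soft_l1',f_scale=.001);print(f2.x)
g=((hsv[:,:,0]>50)&(hsv[:,:,0]<85)&(hsv[:,:,1]>120)).astype(np.uint8); g[:,:240]=0;g[130:]=0
c=max(cv2.findContours(g,0,1)[0],key=cv2.contourArea); print('lid',cv2.fitEllipse(c))
E
```

```text
80 [0.56042259 0.06156826 0.18706274] 0.0015626405443597221
[0.56343638 0.06315434]
lid ((292.69927978515625, 84.00028991699219), (31.57329750061035, 46.53775405883789), 35.12586975097656)
```

View pics/c4.png

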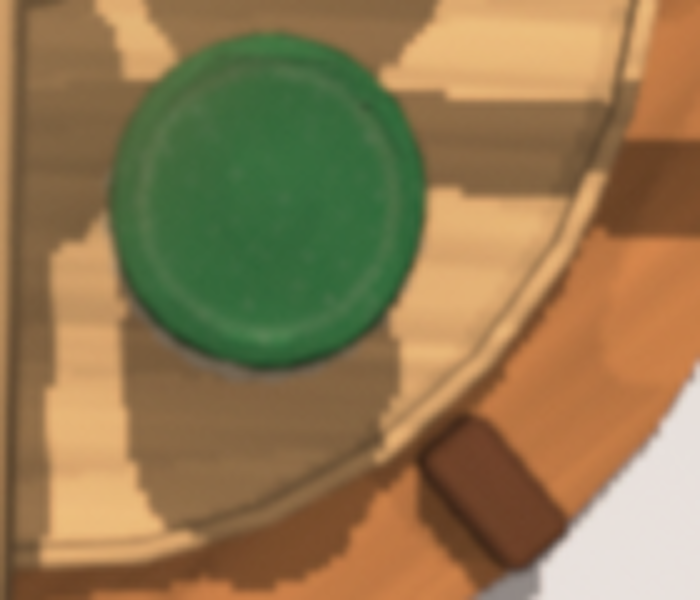

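```bash
python3 - <<'E'
from h import *
s=np.load('pics/w2.npz')
C=lambda x,y,z:atz(s,235+(x+.5)/5-.5,40+(y+.5)/5-.5,z)[:2]
W=lambda x,y,z:atz(s,(x+.5)/1.42-.5,(y+.5)/1.42-.5,z)[:2]
az=lambda d:round(float(np.degrees(np.arctan2(d[1],d[0])))%360,2)
L,R,D0,D=W(30,3,.1),W(632,29,.1),W(331,60,.1),W(325,301,.1)
t=np.linalg.solve(np.c_[R-L,-(D-D0)],D0-L); hs=L+t[0]*(R-L); print('hub spokes',hs, [round(float(np.hypot(*(p-hs))),4) for p in(L,R,D)],'spoke az',az(L-hs),az(R-hs),az(D-hs))
J=C(267,199,.106); I=C(497,493,.035); print('jar',J,'idx',I,'block axis',az(C(540,545,.035)-C(449,441,.035)))
for h in(hs,np.array([.5604,.0616]),np.array([.5634,.0632]),np.array([.561,.0605])):
    print(h,'rj',np.hypot(*(J-h)),'ri',np.hypot(*(I-h)),az(J-h),az(I-h),'need',az(I-h)-az(J-h))
E
```

```text
hub spokes [0.55869503 0.06050473] [0.2, 0.1999, 0.197] spoke az 87.78 267.78 176.67
jar [0.49682446 0.00917858] idx [ 0.43582818 -0.04817696] block axis 222.9
[0.55869503 0.06050473] rj 0.08038868786707477 ri 0.16403650018217283 219.68 221.49 need 1.8100000000000023
[0.5604 0.0616] rj 0.08240057358646176 ri 0.1660395134698946 219.51 221.39 need 1.8799999999999955
[0.5634 0.0632] rj 0.0857357353466409 ri 0.1693499254221535 219.06 221.12 need 2.0600000000000023
[0.561  0.0605] rj 0.0821729156191991 ri 0.165766905335389 218.65 220.97 need 2.319999999999993
```

```bash
python3 - <<'E'
from h import *
snap('top','ref'); print(bot.observe()['ee_pos'])
E
```

```text
[0.39843703 0.0178257  0.3066543 ]
```

Emit:
jog_arm:
  targets:
    - {"x": 0.0332, "y": 0.036, "z": 0.01, "ax": 0, "ay": 0, "az": 0, "jaw": 1}
    - {"x": 0.0332, "y": 0.036, "z": 0.01, "ax": 0, "ay": 0, "az": 0, "jaw": 1}
    - {"x": 0.0332, "y": 0.036, "z": 0.01, "ax": 0, "ay": 0, "az": 0, "jaw": 1}
    - {"x": 0.0332, "y": 0.036, "z": 0.01, "ax": 0, "ay": 0, "az": 0, "jaw": 1}
    - {"x": 0.0332, "y": 0.036, "z": 0.01, "ax": 0, "ay": 0, "az": 0, "jaw": 1}
    - {"x": 0, "y": 0, "z": 0, "ax": 0, "ay": 0, "az": 0, "jaw": 1}
    - {"x": 0, "y": 0, "z": 0, "ax": 0, "ay": 0, "az": 0, "jaw": 1}

```text
time: 7.85
ee_pos: [0.5233, -0.1193, 0.2663]
tcp_rot: [[1.0, -0.004, -0.005], [-0.004, -1.0, -0.0], [-0.005, 0.0, -1.0]]
force: [-0.4, -0.5, -0.7]
grip_width: 0.0004
grip_force: 0.0
```

Emit:
jog_arm:
  targets:
    - {"x": 0, "y": 0, "z": 0.05, "ax": 0, "ay": 0, "az": 0, "jaw": 1}
    - {"x": 0, "y": 0, "z": 0.05, "ax": 0, "ay": 0, "az": 0, "jaw": 1}
    - {"x": 0, "y": 0, "z": 0.05, "ax": 0, "ay": 0, "az": 0, "jaw": 1}
    - {"x": 0, "y": 0, "z": 0.05, "ax": 0, "ay": 0, "az": 0, "jaw": 1}
    - {"x": 0, "y": 0, "z": 0.05, "ax": 0, "ay": 0, "az": 0, "jaw": 1}
    - {"x": 0, "y": 0, "z": 0.006, "ax": 0, "ay": 0, "az": 0, "jaw": 1}
    - {"x": 0, "y": 0, "z": 0, "ax": 0, "ay": 0, "az": 0, "jaw": 1}
    - {"x": 0, "y": 0, "z": 0, "ax": 0, "ay": 0, "az": 0, "jaw": 1}

```text
time: 8.52
ee_pos: [0.524, -0.1169, 0.0788]
tcp_rot: [[1.0, 0.001, 0.003], [0.001, -1.0, -0.001], [0.003, 0.001, -1.0]]
force: [0.1, 0.1, 0.1]
grip_width: 0.0004
grip_force: 0.0
```

Emit:
jog_arm:
  targets:
    - {"x": 0.005, "y": 0, "z": 0, "ax": 0, "ay": 0, "az": 0, "jaw": 1}
    - {"x": 0.004, "y": 0, "z": 0, "ax": 0, "ay": 0, "az": 0, "jaw": 1}
    - {"x": 0.003, "y": 0, "z": 0, "ax": 0, "ay": 0, "az": 0, "jaw": 1}
    - {"x": 0.002, "y": 0, "z": 0, "ax": 0, "ay": 0, "az": 0, "jaw": 1}
    - {"x": 0.0015, "y": 0, "z": 0, "ax": 0, "ay": 0, "az": 0, "jaw": 1}
    - {"x": 0.0015, "y": 0, "z": 0, "ax": 0, "ay": 0, "az": 0, "jaw": 1}
    - {"x": 0, "y": 0, "z": 0, "ax": 0, "ay": 0, "az": 0, "jaw": 1}
    - {"x": 0, "y": 0, "z": 0, "ax": 0, "ay": 0, "az": 0, "jaw": 1}

```text
time: 9.18
ee_pos: [0.535, -0.117, 0.077]
tcp_rot: [[1.0, 0.0, -0.0], [0.0, -1.0, -0.0], [-0.0, 0.0, -1.0]]
force: [-0.1, -0.1, -0.0]
grip_width: 0.0004
grip_force: 0.3
```

```bash
cat > rot.py <<'E'
from h import *
import sys
a=np.load('pics/ref.npz'); s=bot.snapshot('top'); g=lambda x:cv2.cvtColor(x['frame'],cv2.COLOR_RGB2GRAY)
R=a['attitude']; h=np.array([.561,.061])
W=[]
for az in(-2.5,87.8):
    for r in(.2,.185,.205): W.append([h[0]+r*np.cos(np.radians(az)),h[1]+r*np.sin(np.radians(az)),.1])
uv=cv2.projectPoints(np.array(W),cv2.Rodrigues(R.T)[0],-R.T@a['xyz'],a['camera_matrix'],a['dist_coeffs'])[0].astype(np.float32)
n,st,e=cv2.calcOpticalFlowPyrLK(g(a),g(s),uv,None,winSize=(15,15))
for p,q,x in zip(uv[:,0],n[:,0],st):
    P,Q=atz(a,*p,.1)[:2]-h,atz(a,*q,.1)[:2]-h
    print(np.round(p,1),x,'drot',round(float(np.degrees(np.arctan2(P[0]*Q[1]-P[1]*Q[0],P@Q))),2))
o=bot.observe(); print(o['time'],o['ee_pos'],o['force'])
E
python3 rot.py
```

```text
[271.  126.9] [1] drot 0.09
[270.7 133.4] [1] drot 0.07
[271.1 124.8] [1] drot 0.11
[177.1 211.1] [1] drot 0.05
[183.7 211.4] [1] drot 0.01
[174.9 211. ] [1] drot 0.05
9.2333 [ 0.53502279 -0.11700813  0.07696212] [-0.02347237  0.34247558  0.61787181]
```

Emit:
jog_arm:
  targets:
    - {"x": 0.001, "y": 0, "z": 0, "ax": 0, "ay": 0, "az": 0, "jaw": 1}
    - {"x": 0.0015, "y": 0, "z": 0, "ax": 0, "ay": 0, "az": 0, "jaw": 1}
    - {"x": 0.0015, "y": 0, "z": 0, "ax": 0, "ay": 0, "az": 0, "jaw": 1}
    - {"x": 0.0012, "y": 0, "z": 0, "ax": 0, "ay": 0, "az": 0, "jaw": 1}
    - {"x": 0.0006, "y": 0, "z": 0, "ax": 0, "ay": 0, "az": 0, "jaw": 1}
    - {"x": 0, "y": 0, "z": 0, "ax": 0, "ay": 0, "az": 0, "jaw": 1}
    - {"x": 0, "y": 0, "z": 0, "ax": 0, "ay": 0, "az": 0, "jaw": 1}

```text
time: 9.82
ee_pos: [0.5395, -0.117, 0.0769]
tcp_rot: [[1.0, 0.0, -0.0], [0.0, -1.0, 0.0], [-0.0, -0.0, -1.0]]
force: [0.0, -1.5, 0.4]
grip_width: 0.0003
grip_force: 0.5
```

```bash
python3 rot.py
```

```text
[271.  126.9] [1] drot 1.38
[270.7 133.4] [1] drot 1.43
[271.1 124.8] [1] drot 1.37
[177.1 211.1] [1] drot 1.3
[183.7 211.4] [1] drot 1.33
[174.9 211. ] [1] drot 1.3
9.8667 [ 0.53951912 -0.11695781  0.07690686] [-0.70645739 -1.15980577  0.0738368 ]
```

Emit:
jog_arm:
  targets:
    - {"x": 0.001, "y": 0, "z": 0, "ax": 0, "ay": 0, "az": 0, "jaw": 1}
    - {"x": 0.0012, "y": 0, "z": 0, "ax": 0, "ay": 0, "az": 0, "jaw": 1}
    - {"x": 0.0006, "y": 0, "z": 0, "ax": 0, "ay": 0, "az": 0, "jaw": 1}
    - {"x": 0, "y": 0, "z": 0, "ax": 0, "ay": 0, "az": 0, "jaw": 1}
    - {"x": 0, "y": 0, "z": 0, "ax": 0, "ay": 0, "az": 0, "jaw": 1}
    - {"x": -0.012, "y": 0, "z": 0, "ax": 0, "ay": 0, "az": 0, "jaw": 1}
    - {"x": -0.012, "y": 0, "z": 0, "ax": 0, "ay": 0, "az": 0, "jaw": 1}
    - {"x": -0.004, "y": 0, "z": -0.04, "ax": 0, "ay": 0, "az": 0, "jaw": 1}

```text
time: 10.53
ee_pos: [0.5148, -0.1166, 0.1023]
tcp_rot: [[1.0, -0.002, -0.013], [-0.002, -1.0, 0.001], [-0.013, -0.001, -1.0]]
force: [-0.3, -0.5, -0.7]
grip_width: 0.0004
grip_force: 0.0
```

Emit:
jog_arm:
  targets:
    - {"x": 0, "y": 0, "z": -0.054, "ax": 0, "ay": 0, "az": 0, "jaw": 1}
    - {"x": 0, "y": 0, "z": -0.054, "ax": 0, "ay": 0, "az": 0, "jaw": 1}
    - {"x": 0, "y": 0, "z": -0.054, "ax": 0, "ay": 0, "az": 0, "jaw": 1}
    - {"x": -0.0332, "y": -0.036, "z": -0.02, "ax": 0, "ay": 0, "az": 0, "jaw": 1}
    - {"x": -0.0332, "y": -0.036, "z": -0.02, "ax": 0, "ay": 0, "az": 0, "jaw": 1}
    - {"x": -0.0332, "y": -0.036, "z": -0.02, "ax": 0, "ay": 0, "az": 0, "jaw": 1}
    - {"x": -0.0332, "y": -0.036, "z": -0.02, "ax": 0, "ay": 0, "az": 0, "jaw": 1}
    - {"x": -0.0332, "y": -0.036, "z": -0.02, "ax": 0, "ay": 0, "az": 0, "jaw": 1}

```text
time: 11.2
ee_pos: [0.3941, 0.0185, 0.3042]
tcp_rot: [[1.0, -0.001, 0.001], [-0.001, -1.0, 0.001], [0.001, -0.001, -1.0]]
force: [0.8, 0.9, 1.4]
grip_width: 0.0004
grip_force: 0.0
```

Emit:
jog_arm:
  targets:
    - {"x": 0, "y": 0, "z": 0, "ax": 0, "ay": 0, "az": 0, "jaw": 1}
    - {"x": 0, "y": 0, "z": 0, "ax": 0, "ay": 0, "az": 0, "jaw": 1}
    - {"x": 0, "y": 0, "z": 0, "ax": 0, "ay": 0, "az": 0, "jaw": 1}

```text
time: 11.45
ee_pos: [0.3956, 0.018, 0.3034]
tcp_rot: [[1.0, 0.001, 0.001], [0.001, -1.0, 0.001], [0.001, -0.001, -1.0]]
force: [0.0, -0.6, -0.0]
grip_width: 0.0003
grip_force: 0.0
```

```bash
python3 rot.py; python3 - <<'E'
from h import *
s=snap('wrist','w3'); im=s['frame'][:,:,::-1]
cv2.imwrite('pics/c5.png',cv2.resize(im[30:155,220:370],None,fx=4.8,fy=4.8,interpolation=cv2.INTER_CUBIC))
E
```

```text
[271.  126.9] [1] drot 2.03
[270.7 133.4] [1] drot 2.13
[271.1 124.8] [1] drot 2.0
[177.1 211.1] [1] drot 1.98
[183.7 211.4] [1] drot 2.07
[174.9 211. ] [1] drot 1.96
11.5 [0.3958425  0.01753664 0.30294866] [-0.27465965 -0.28923781 -0.38249354]
```

View pics/c5.png

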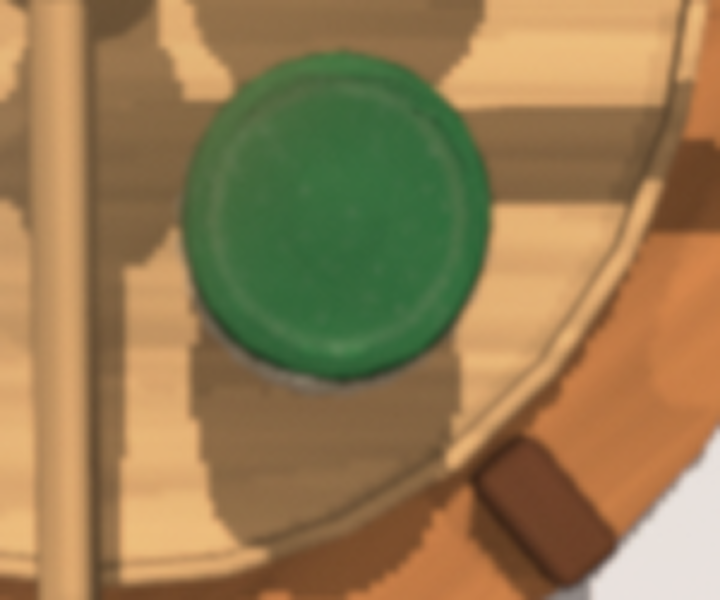

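```bash
python3 - <<'E'
from h import *
s=np.load('pics/w3.npz')
C=lambda x,y,z:atz(s,220+(x+.5)/4.8-.5,30+(y+.5)/4.8-.5,z)[:2]
az=lambda d:round(float(np.degrees(np.arctan2(d[1],d[0])))%360,2)
J=C(338,214,.106); I=C(548,513,.035); print(J,I,'axis idx->jar line',az(I-J))
for h in([.5587,.0605],[.5604,.0616],[.5634,.0632],[.561,.0605],[.5615,.061]):
    h=np.array(h); print(h,'rj',np.hypot(*(J-h)),'ri',np.hypot(*(I-h)),az(J-h),az(I-h),round(az(I-h)-az(J-h),2))
E
```

```text
[0.49870901 0.00637963] [ 0.43537737 -0.04811206] axis idx->jar line 220.71
[0.5587 0.0605] rj 0.08079563212481276 ri 0.16433213637476793 222.05 221.37 -0.68
[0.5604 0.0616] rj 0.08279534027294357 ri 0.1663351872651678 221.83 221.27 -0.56
[0.5634 0.0632] rj 0.08610156519129998 ri 0.1696471894780776 221.29 221.01 -0.28
[0.561  0.0605] rj 0.08251777227145231 ri 0.166065123185037 220.99 220.85 -0.14
[0.5615 0.061 ] rj 0.08322315848383124 ri 0.16677038055494633 221.02 220.86 -0.16
```

```bash
python3 -c "
from bench import bot
print(bot.job_done())"
```

```text
the job is handed in; nothing more can be done
None
```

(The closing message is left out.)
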